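# Weigh a stone on the arrest balance

### The job

Weigh the brown stone against the brass weight: swing the balance's red-knobbed arrest lever all the way over, away from you, so that the beam is freed, and let the beam tip right down to one side and come to rest. Then swing the same lever fully back towards you so that the beam is held level again, with the stone and the weight still lying in their pans and the black-knobbed damper lever left alone.

Things in the scene. Friction and masses are not known exactly. Their poses are not given: they have to be found in the camera images.
- balance: Fixed table-top pan balance; origin under the middle of its wooden base (130 mm front to back, 340 mm left to right, top 28 mm high). x points away from the robot, y left along the beam, yaw up to 0.15 rad. A pan 92 mm wide sits 105 mm left and right of the middle, rim up to 155 mm high. A lever stands beyond each end, 190 mm from the middle; the table around the left lever is clear.
- red_knob (a point): Centre of the red ball knob, 26 mm across, atop the arrest lever at the balance's left (+y) end. A straight steel stem 8 mm thick runs 105 mm from it down to a level axle, 62 mm above the table, at the balance's x = 0. The lever swings front to back in the balance's x-z plane. The knob is about 152 mm high at both stops, 167 mm upright. This frame turns with the lever; y lies along the axle, left.
- arrest_lever (a joint): Angle of the red-knobbed lever (rad). 0: near stop, leaning 0.55 from upright to the robot, beam arrested. 1.1: far stop, leaning 0.55 away, beam free. Grows as the knob goes away from the robot. Friction, 1 to 1.5 N at the knob, keeps it where it is left; it can be pushed by knob or stem. Cams on its axle hold the beam level below about 0.3; wholly free above about 0.95.
- beam (a joint): Tilt of the brass beam (rad), 222 mm long, lying across the robot's view with a round steel pan 92 mm wide above each end. 0: level; it is free to tip to stops at -0.11 (left end down) and +0.11 (left end up) within about a second once released. The pans stay level.
- rock_center (a point): Centre of the small brown stone, 30 x 60 x 24 mm, lying loose in one of the two pans (either one); pan floor 134 mm above the table.
- weight_center (a point): Centre of the round brass knob weight, 32 mm wide and 37 mm high, standing loose in the other pan. It is the heavier, so its pan goes down.
- black_knob (a point): Centre of the black ball knob, 26 mm across, of the damper lever, the same kind of lever at the right (-y) end of the balance, leaning anywhere in its range. To be left alone.

How it is judged:
On the way:
1. the arrest lever is swung over and the freed beam has tipped to one side and come to rest (value of joint arrest_lever above 0.9 rad and (value of joint beam above 0.085 rad or value of joint beam below -0.085 rad) and velocity of joint beam between -0.05 and 0.05 rad/s), for 0.4 s.
At the end, for the whole second after the job is handed in: The arrest lever is back within 0.25 rad of its near stop, the beam is at rest within 0.025 rad of level, and the stone and the weight lie within 20 mm of where they lay at the start, in their pans (value of joint arrest_lever below 0.25 rad and value of joint beam between -0.025 and 0.025 rad and velocity of joint beam between -0.05 and 0.05 rad/s and distance of each of rock_center, weight_center from where it was at the start of the episode below 0.02 m); the robot touches nothing.
It fails at once if the black-knobbed damper lever is moved (its knob by more than 20 mm) (distance of black_knob from where it was at the start of the episode above 0.02 m).
It fails at once if the stone or the weight leaves its pan (distance of any of rock_center, weight_center from where it was at the start of the episode above 0.04 m).
It also fails if it takes over 43 s, if anything falls off the work surface, if the arm or the gripper's body presses on something with over 40 N, if the wrist force passes 120 N, or if a joint passes its speed limit or range.

### The arm

A 6-joint arm with a two-finger parallel gripper is mounted at the origin on a cart in front of the work surface, level with it; the furniture and walls round the work are solid. World frame = base frame: x ahead of the robot, y to its left, z up, the work surface at z = 0. Lengths are in m, angles in rad, forces in N, time in s.
With the tool pointing down it reaches from about 0.35 to 0.975 m from the base axis. Payload 4.9 kg.
Tool frame: the origin (TCP) lies midway between the tips of the shut fingers; the grasp point (between the pads) lies 19 mm behind it; z points along the fingers, y is the direction in which the jaws open and shut (so a half turn about z gives the same grasp; the last joint's range is limited). The gripper opens to 85 mm and grips with 20 to 120 N. Pads are 22 mm wide; open, the fingers measure 114 mm over their backs; the gripper's body (76 mm by 85 mm) begins 54 mm behind the grasp point. The pads swing forward as they close: fully open they stand 13 mm farther back than shut.
Start: joints at [1.194, 0.053, 1.613, -0, 1.476, -0.119], TCP at [0.159, 0.604, 0.231] pointing down, gripper open.
Joint ranges: [-3.01, 3.01], [-1.01, 2.22], [0.06, 2.58], [-1.02, 4.17], [0.09, 2.62], [-3.14, 3.14]. Speed limits (rad/s): [2.57, 2.57, 3.14, 3.14, 3.14, 3.14].

### API

Orientations are given as a unit quaternion [w, x, y, z].
In Python, from plant import state, grab_frame, camera_params, job_done, boxes_of gives the robot as it stands.
- The arm moves only by the tool step_arm, never from a script. Its argument "steps" is a list of rows, each a list of 4 numbers: the shift along the tool's x, y, z in mm, then the turn about the tool's z in degrees. A call has 1 to 8 rows; each row shifts and turns the pose as measured when the row begins, along the tool's axes as they then stand; what a row does not reach is not made up. A row lasts 1/10 s, in which the tool goes at most 50 mm and 8.59 degrees, less where a joint would pass 70% of its speed; a pose out of reach is approached as far as the arm can. A call is refused whole if a number of a shift passes 50 or a number of a turn 8.59, either way. A call with a gripper value outside its range is refused whole. "claw" is the opening in per cent of the stroke, from 0 (shut) to 100 (fully open), set as the call begins (left out, the last holds). The fingers move at their own pace and stop on an object; the grip force is fixed at half the most. Time passes only in rows, so rows that do not move let the fingers close. It gives the time, the measured TCP pose, the force and the opening at its end, in the units of the state.
- state(): the state, without advancing time (a new reading comes with each control period).
- grab_frame(name): name is "scene" or "top"; returns (picture, depth): 400x640x3 uint8, red, green, blue; 400x640 float32, m along the optical axis (not along the pixel's ray), 0 where there is no reading.
- camera_params(name): a dict with "mtx" (3x3 intrinsics, pixels), "extrinsics" (4x4, takes a point from camera to world coordinates). Camera axes: x right, y down, z forward; pixel columns grow to the right and rows downward; lengths in m; the calibration is good to about 2 mm. A picture is of the moment at which its call begins. camera_params takes no time and is no camera call.
- job_done(): hands the job in, once; it reports no verdict.
Trained networks look in the newest picture that a camera, given by its name, has taken for a name from the list of things; names that differ only in an ending like _2 or _b are one class to them, and where a whole thing is asked for, a point or a joint stands for the part that bears it (a point fixed in the world has none). Each returns a list of dicts, best first, with "p" (0 to 1); they miss things now and then, are a little off and sometimes report something else, mostly with a low value. They report only what shows in the picture. A call takes as long as a camera call.
- boxes_of(camera, label): "box" ([left, top, width, height] in pixels, round what is visible of it).
The state is a dict: "time": time; "joint_pos": joint angles; "joint_vel": joint speeds; "joint_efforts": joint torques, N m; "tool_pos": TCP position; "tool_rot": TCP orientation; "contact_force": force on the tool from outside, world axes, zero at the start; "ft_torque": the same for the moment, N m; "gripper_width": opening from 0.0 (shut) to 1.0 (fully open).
Only numpy, scipy, OpenCV 4.12 (cv2) and the standard library are available. Lean on these libraries where they do the work, as an engineer would, in place of code of your own. Each camera call takes 0.05 s, during which the arm holds its last target. There are 200 camera calls.

## Working session

There is one attempt and no reset: what is moved stays moved. The work goes in short steps, Python scripts to look and compute and a tool call to move; the robot and the scene stay as the last step left them, time stands still between calls to the robot, and variables do not carry over. Pictures are saved under pics/ and viewed, about 8 in all and at most 12, crops included, and the job is handed in when it is done.

Besides the shell and the picture viewer there is one more tool, called after ">>>" in YAML: its name, and indented under it one key for each argument. step_arm: Moves the arm, as the interface text tells. Its arguments: {"type":"object","properties":{"steps":{"type":"array"},"claw":{"type":"number"}},"required":["steps"]}

```bash
mkdir -p pics; cat > h.py <<'E'
import numpy as np,cv2
from plant import *
def P(cam,d,u,v,r=2):
    K=camera_params(cam);M=np.array(K["mtx"]);T=np.array(K["extrinsics"])
    w=d[int(v)-r:int(v)+r+1,int(u)-r:int(u)+r+1];w=w[w>0]
    z=np.median(w) if len(w) else np.nan
    return (T@np.r_[np.linalg.inv(M)@[u,v,1]*z,1])[:3].round(4)
E
python3 - <<'E'
from h import *
s=state();print(s["time"],s["tool_pos"],s["tool_rot"],s["contact_force"])
ims=[]
for c in("scene","top"):
    p,d=grab_frame(c);p=p.copy()
    for l in("red_knob","black_knob","rock_center","weight_center","balance"):
        for b in boxes_of(c,l)[:2]:
            x,y,w,h=b["box"];print(c,l,round(b["p"],2),np.round(b["box"]),P(c,d,x+w/2,y+h/2))
    print(np.array(camera_params(c)["extrinsics"]).round(3).tolist())
    cv2.imwrite(f"pics/{c}0.png",p[:,:,::-1])
E
```

```text
0.0 [0.15912358 0.60374706 0.23005098] [-2.50915832e-04  1.28537320e-01  9.91704115e-01 -1.02103769e-03] [ 0.03906967 -0.16288471 -0.29004061]
scene red_knob 0.92 [299. 153. 150. 143.] [ 0.5225 -0.0337  0.1096]
scene black_knob 0.9 [451. 254.  20.  55.] [ 0.5235 -0.2235  0.1187]
scene rock_center 0.68 [340. 168.  15.  17.] [0.5505 0.0703 0.1503]
scene rock_center 0.65 [300. 154. 148. 139.] [ 0.5223 -0.0335  0.1119]
scene weight_center 0.89 [410. 222.  21.  22.] [ 0.5273 -0.1323  0.1554]
scene balance 0.79 [301. 154. 169. 174.] [ 0.5482 -0.0454  0.0611]
[[0.763, -0.385, 0.52, 0.064], [-0.647, -0.471, 0.6, -0.425], [0.014, -0.793, -0.608, 0.626], [0.0, 0.0, 0.0, 1.0]]
top red_knob 0.85 [258. 172. 115.  28.] [0.539  0.0567 0.135 ]
top black_knob 0.61 [438. 189.  26.  18.] [ 0.5169 -0.2118  0.1712]
top rock_center 0.52 [300. 163.  15.  24.] [0.5594 0.0738 0.1559]
top weight_center 0.52 [400. 181.  17.  17.] [ 0.5326 -0.1265  0.1707]
top balance 0.84 [258. 154. 208.  65.] [ 0.5431 -0.0421  0.1026]
[[0.014, -0.998, 0.068, 0.445], [-1.0, -0.014, -0.008, 0.057], [0.009, -0.068, -0.998, 1.014], [0.0, 0.0, 0.0, 1.0]]
```

View pics/scene0.png

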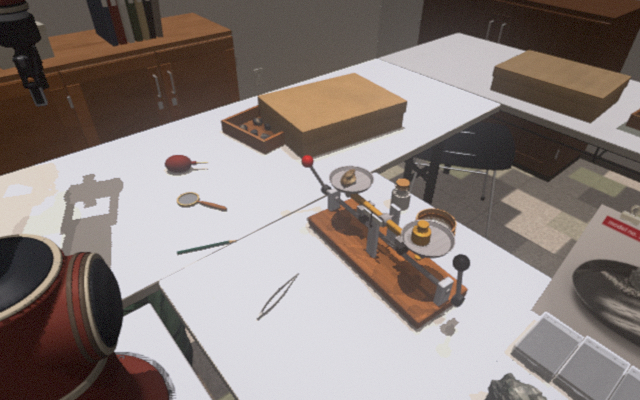

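View pics/top0.png

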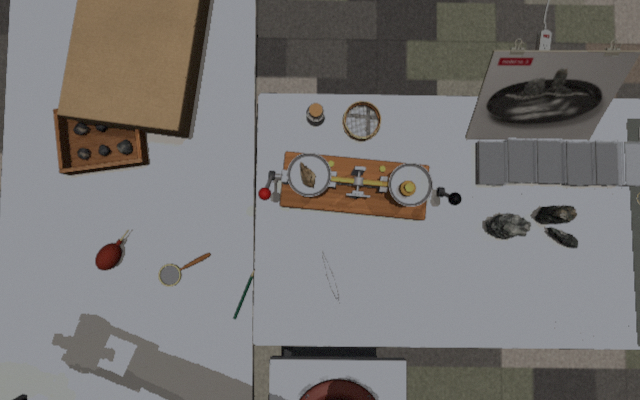

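The pictures show the red knob leaning towards the robot, at (307,160) in the scene view and (264,194) from above. The stone is in the left pan and the weight in the right pan. The red_knob boxes cover the whole lever/balance, so I'll use colour instead.

```bash
cat >> h.py <<'E'
def red(cam,p,d,win):
    u0,u1,v0,v1=win;h=cv2.cvtColor(p,cv2.COLOR_RGB2HSV)[v0:v1,u0:u1]
    m=((h[...,0]<6)|(h[...,0]>174))&(h[...,1]>190)&(h[...,2]>80)
    v,u=np.nonzero(m)
    return len(u),u.mean()+u0,v.mean()+v0,P(cam,d,u.mean()+u0,v.mean()+v0,1)
E
python3 - <<'E'
from h import *
p,d=grab_frame("scene");print(red("scene",p,d,(295,320,148,172)))
C=np.array(camera_params("scene")["extrinsics"])[:3,3];q=red("scene",p,d,(295,320,148,172))[3];print("centre",q+.011*(q-C)/np.linalg.norm(q-C))
p,d=grab_frame("top");print(red("top",p,d,(255,275,183,205)))
# base corners/ pans
for n,u,v in(("baseL",287,154),("baseR",427,164),("bnl",282,206),("bnr",423,217),("panL",310,175),("panR",409,186)):print(n,P("top",d,u,v))
E
```

```text
h.py:12: RuntimeWarning: Mean of empty slice.
  return len(u),u.mean()+u0,v.mean()+v0,P(cam,d,u.mean()+u0,v.mean()+v0,1)
  ret = ret.dtype.type(ret / rcount)
Traceback (most recent call last):
  File "h.py", line 12, in red
    return len(u),u.mean()+u0,v.mean()+v0,P(cam,d,u.mean()+u0,v.mean()+v0,1)
                                          ~^^^^^^^^^^^^^^^^^^^^^^^^^^^^^^^^^
  File "h.py", line 5, in P
    w=d[int(v)-r:int(v)+r+1,int(u)-r:int(u)+r+1];w=w[w>0]
        ~~~^^^
ValueError: cannot convert float NaN to integer
```

```bash
sed -i 's/    m=.*/    r,g,b=[x.astype(int) for x in cv2.split(p[v0:v1,u0:u1])]; m=(r>90)\&(r>2.5*g)\&(r>2.5*b)/' h.py
python3 - <<'E'
from h import *
p,d=grab_frame("scene");print(p[160,307],d[158:163,305:310].round(3).tolist())
q=red("scene",p,d,(295,320,148,172));print(q);q=q[3]
C=np.array(camera_params("scene")["extrinsics"])[:3,3];print("centre",q+.013*(q-C)/np.linalg.norm(q-C))
p,d=grab_frame("top");print(p[194,264],red("top",p,d,(255,275,183,205)))
for n,u,v in(("baseL",287,156),("baseR",427,166),("bnl",284,204),("bnr",423,214),("panL",310,175),("panR",409,186)):print(n,P("top",d,u,v))
E
```

```text
[181  59  62] [[0.8679999709129333, 0.8640000224113464, 0.8650000095367432, 0.8650000095367432, 0.8629999756813049], [0.8640000224113464, 0.8629999756813049, 0.8610000014305115, 0.8640000224113464, 0.8640000224113464], [0.8659999966621399, 0.8640000224113464, 0.8629999756813049, 0.8610000014305115, 0.8629999756813049], [0.8640000224113464, 0.8619999885559082, 0.8640000224113464, 0.8640000224113464, 0.8629999756813049], [0.8629999756813049, 0.8610000014305115, 0.8629999756813049, 0.8640000224113464, 0.8650000095367432]]
(49, np.float64(307.0612244897959), np.float64(158.44897959183675), array([0.5151, 0.1562, 0.1645]))
centre [0.52184726 0.16490074 0.15758829]
[142  43  40] (97, np.float64(264.03092783505156), np.float64(192.96907216494844), array([0.5208, 0.1591, 0.1664]))
baseL [0.6204 0.1242 0.0281]
baseR [ 0.6025 -0.2034  0.0244]
bnl [0.5083 0.129  0.0286]
bnr [ 0.4897 -0.1928  0.0279]
panL [0.5601 0.0684 0.152 ]
panR [ 0.5385 -0.1289  0.1705]
```

>>> step_arm:
  steps:
    - [0,0,0,8.5]
    - [0,0,0,8.5]
    - [0,0,0,8.5]
    - [0,0,0,8.5]
    - [0,0,0,8.5]
    - [0,0,0,8.5]
    - [0,0,0,8.5]
    - [0,0,0,8.5]
  claw: 70

```text
time: 1.55
tool_pos: [0.1594, 0.6044, 0.2315]
tool_rot: [-0.0, 0.668, 0.744, 0.0]
contact_force: [-0.4, 0.0, 0.7]
gripper_width: 0.699
```

>>> step_arm:
  steps:
    - [0,0,0,5]
    - [0,0,0,5]
    - [-30,29,0,0]
    - [-34,32,0,0]
    - [-34,32,0,0]
    - [-34,32,0,0]
    - [-34,32,0,0]
    - [-34,32,0,0]

```text
time: 2.35
tool_pos: [0.3352, 0.388, 0.2316]
tool_rot: [-0.001, 0.73, 0.684, 0.002]
contact_force: [0.5, 0.6, 0.5]
gripper_width: 0.698
```

>>> step_arm:
  steps:
    - [-34,32,0,0]
    - [-34,32,0,0]
    - [-34,32,0,0]
    - [0,0,0,0]
    - [0,0,0,0]

```text
time: 2.85
tool_pos: [0.4304, 0.2707, 0.2329]
tool_rot: [0.0, 0.733, 0.681, 0.003]
contact_force: [0.6, 0.2, -0.0]
gripper_width: 0.698
```

>>> step_arm:
  steps:
    - [-32,33,0,0]
    - [-32,33,0,0]
    - [-25,26,0,0]
    - [-5,8,0,0]
    - [0,0,0,0]

```text
time: 3.35
tool_pos: [0.5238, 0.173, 0.2333]
tool_rot: [-0.0, 0.729, 0.684, 0.004]
contact_force: [-0.7, -0.1, 0.8]
gripper_width: 0.699
```

```bash
python3 - <<'E'
from h import *
print(state()["tool_pos"])
p,d=grab_frame("scene")
try:print(red("scene",p,d,(295,320,148,172)))
except Exception as e:print(e)
cv2.imwrite("pics/s1.png",cv2.resize(p[60:260,200:440,::-1],None,fx=3,fy=3))
E
```

```text
[0.52375157 0.17300926 0.23327074]
cannot convert float NaN to integerh.py:12: RuntimeWarning: Mean of empty slice.
  return len(u),u.mean()+u0,v.mean()+v0,P(cam,d,u.mean()+u0,v.mean()+v0,1)
  ret = ret.dtype.type(ret / rcount)
```

View pics/s1.png

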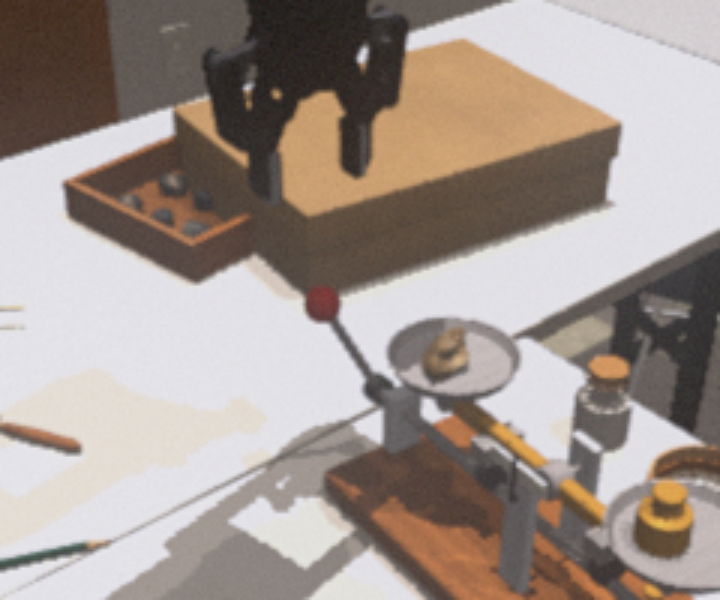

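The crop shows the open fingers at (265,180) and (358,160), just above the knob at (322,303), and they straddle its swing direction. Next I'll shift about 9 mm right and go down.

>>> step_arm:
  steps:
    - [-9,3,0,0]
    - [0,0,20,0]
    - [0,0,25,0]
    - [0,0,25,0]
    - [0,0,15,0]
    - [0,0,8,0]
    - [0,0,0,0]

```text
time: 4.1
tool_pos: [0.5229, 0.1711, 0.1395]
tool_rot: [0.0, 0.724, 0.689, 0.006]
contact_force: [0.2, 0.0, 0.4]
gripper_width: 0.699
```

```bash
python3 - <<'E'
from h import *
s=state();print(s["tool_pos"],s["contact_force"])
p,d=grab_frame("scene")
cv2.imwrite("pics/s2.png",cv2.resize(p[60:260,200:440,::-1],None,fx=3,fy=3))
E
```

```text
[0.52294724 0.17114968 0.13951054] [0.21597387 0.03669417 0.37891013]
```

View pics/s2.png

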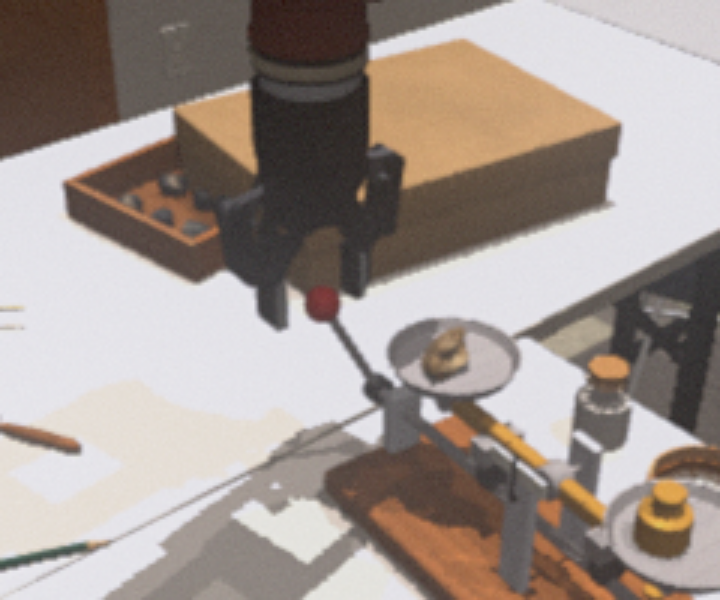

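The fingers straddle the knob, which sits at (322,303), but they are about 9 mm too far left. I'll shift right and push away from the robot.

>>> step_arm:
  steps:
    - [-11,0,0,0]
    - [0,0,0,0]
    - [0,20,0,0]
    - [0,20,0,0]
    - [0,20,0,0]
    - [0,20,0,0]
    - [0,15,0,0]
    - [0,0,0,0]

```text
time: 4.95
tool_pos: [0.6232, 0.1532, 0.1506]
tool_rot: [0.002, 0.725, 0.689, 0.01]
contact_force: [0.1, 0.7, 0.7]
gripper_width: 0.7
```

>>> step_arm:
  steps:
    - [0,0,12,0]
    - [0,15,0,0]
    - [0,0,0,0]

```text
time: 5.25
tool_pos: [0.6372, 0.1523, 0.1383]
tool_rot: [0.002, 0.725, 0.688, 0.01]
contact_force: [-0.3, -0.0, 0.5]
gripper_width: 0.699
```

```bash
python3 - <<'E'
from h import *
s=state();print(s["tool_pos"],s["contact_force"])
p,d=grab_frame("scene")
cv2.imwrite("pics/s3.png",cv2.resize(p[60:260,240:480,::-1],None,fx=3,fy=3))
E
```

```text
[0.63724931 0.15226316 0.13829723] [-0.26735675 -0.02544213  0.47899091]
```

View pics/s3.png

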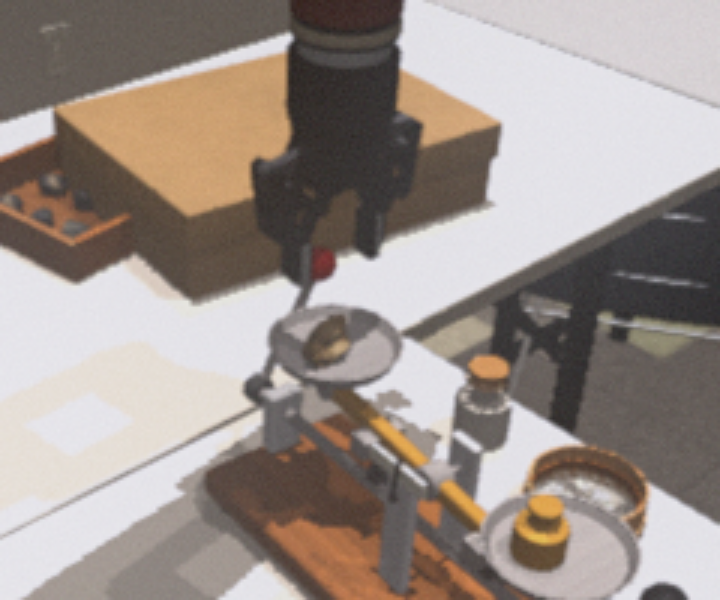

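The knob is now on the far side at (322,263). The left pan has risen and the right has sunk, so the beam has tipped. I'll push to the stop and let it rest.

>>> step_arm:
  steps:
    - [0,8,0,0]
    - [0,8,0,0]
    - [0,0,0,0]

```text
time: 5.6
tool_pos: [0.6415, 0.1523, 0.1356]
tool_rot: [-0.008, 0.725, 0.689, -0.002]
contact_force: [1.2, -0.6, 0.5]
gripper_width: 0.703
```

>>> step_arm:
  steps:
    - [0,10,0,0]
    - [0,10,0,0]

```text
time: 5.8
tool_pos: [0.6428, 0.1526, 0.1332]
tool_rot: [-0.026, 0.723, 0.69, -0.022]
contact_force: [-39.5, -2.2, 22.8]
gripper_width: 0.701
```

>>> step_arm:
  steps:
    - [0,0,0,0]
    - [0,0,0,0]
    - [0,0,0,0]
    - [0,0,0,0]
    - [0,0,0,0]
    - [0,0,0,0]
    - [0,0,0,0]
    - [0,0,0,0]

```text
time: 6.6
tool_pos: [0.6409, 0.153, 0.1332]
tool_rot: [-0.028, 0.723, 0.69, -0.023]
contact_force: [-1.5, 0.5, 0.9]
gripper_width: 0.701
```

```bash
python3 - <<'E'
from h import *
s=state();print(s["tool_pos"],s["contact_force"])
p,d=grab_frame("scene")
cv2.imwrite("pics/s4.png",cv2.resize(p[60:260,240:480,::-1],None,fx=3,fy=3))
print(red("scene",p,d,(335,375,130,165)))
E
```

```text
[0.64089127 0.15303945 0.13320963] [-1.54678678  0.47392627  0.90660942]h.py:12: RuntimeWarning: Mean of empty slice.
  return len(u),u.mean()+u0,v.mean()+v0,P(cam,d,u.mean()+u0,v.mean()+v0,1)
  ret = ret.dtype.type(ret / rcount)
Traceback (most recent call last):
  File "h.py", line 12, in red
    return len(u),u.mean()+u0,v.mean()+v0,P(cam,d,u.mean()+u0,v.mean()+v0,1)
                                          ~^^^^^^^^^^^^^^^^^^^^^^^^^^^^^^^^^
  File "h.py", line 5, in P
    w=d[int(v)-r:int(v)+r+1,int(u)-r:int(u)+r+1];w=w[w>0]
        ~~~^^^
ValueError: cannot convert float NaN to integer
```

View pics/s4.png

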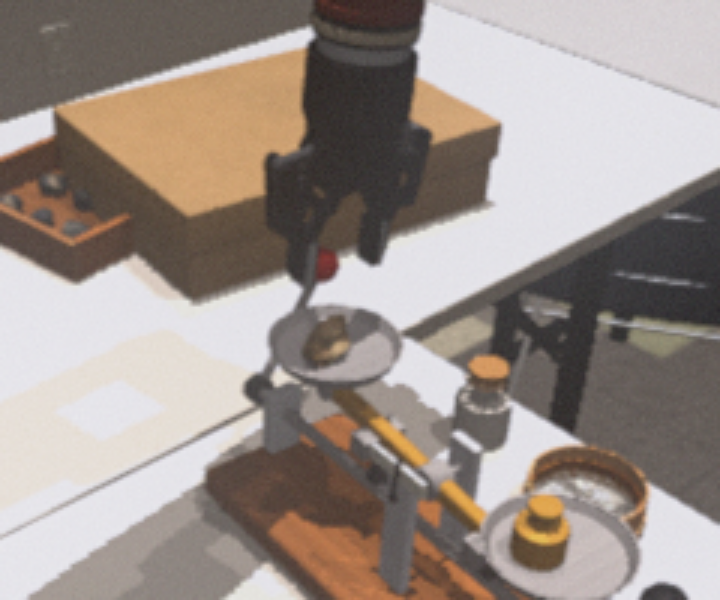

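The knob is at (326,265), against the far stop after a 40 N rise. The left pan is up and the right pan is down. I'll check the numbers.

```bash
python3 - <<'E'
from h import *
p,d=grab_frame("scene")
print("knob",P("scene",d,349.3,148.3,1))
print("rims L R", [P("scene",d,240+x/3,60+y/3,1) for x,y in((365,335),(290,345),(590,540),(500,560))])
for l in("rock_center","weight_center"):
    b=boxes_of("scene",l)[0]; x,y,w,h=b["box"];print(l,b["p"],np.round(b["box"]),P("scene",d,x+w/2,y+h/2))
print(state()["time"])
E
```

```text
knob [0.6198 0.1418 0.1559]
rims L R [array([0.5917, 0.0733, 0.1428]), array([0.5433, 0.0959, 0.1434]), array([ 0.569 , -0.1404,  0.12  ]), array([ 0.5156, -0.118 ,  0.12  ])]
rock_center 0.61 [342. 166.  11.  13.] [0.5481 0.0704 0.1605]
weight_center 0.94 [408. 225.  20.  24.] [ 0.5261 -0.1287  0.1443]
6.8
```

The pan floors are at 143 and 120 mm, which is a tilt of about 0.11 rad, so the beam is fully tipped. Now I'll swing the lever back gently.

>>> step_arm:
  steps:
    - [0,-15,1,0]
    - [0,-15,1,0]
    - [0,-12,1,0]
    - [0,-12,1,0]
    - [0,-12,1,0]
    - [0,-12,1,0]
    - [0,-12,1,0]
    - [0,-12,1,0]

```text
time: 7.6
tool_pos: [0.5391, 0.1577, 0.1358]
tool_rot: [-0.023, 0.723, 0.69, -0.018]
contact_force: [1.1, 0.8, 1.1]
gripper_width: 0.702
```

>>> step_arm:
  steps:
    - [0,-10,1,0]
    - [0,-10,1,0]
    - [0,-8,0,0]
    - [0,0,0,0]
    - [0,0,0,0]

```text
time: 8.1
tool_pos: [0.5047, 0.1593, 0.1331]
tool_rot: [-0.024, 0.723, 0.69, -0.02]
contact_force: [-0.5, 0.1, 0.5]
gripper_width: 0.699
```

```bash
python3 - <<'E'
from h import *
s=state();print(s["tool_pos"],s["contact_force"])
p,d=grab_frame("scene")
cv2.imwrite("pics/s5.png",cv2.resize(p[60:260,240:480,::-1],None,fx=3,fy=3))
try:print(red("scene",p,d,(295,350,130,172)))
except Exception as e:print(e)
E
```

```text
[0.50473021 0.15926431 0.13307865] [-0.53190495  0.11575852  0.51184651]
cannot convert float NaN to integerh.py:12: RuntimeWarning: Mean of empty slice.
  return len(u),u.mean()+u0,v.mean()+v0,P(cam,d,u.mean()+u0,v.mean()+v0,1)
  ret = ret.dtype.type(ret / rcount)
```

View pics/s5.png

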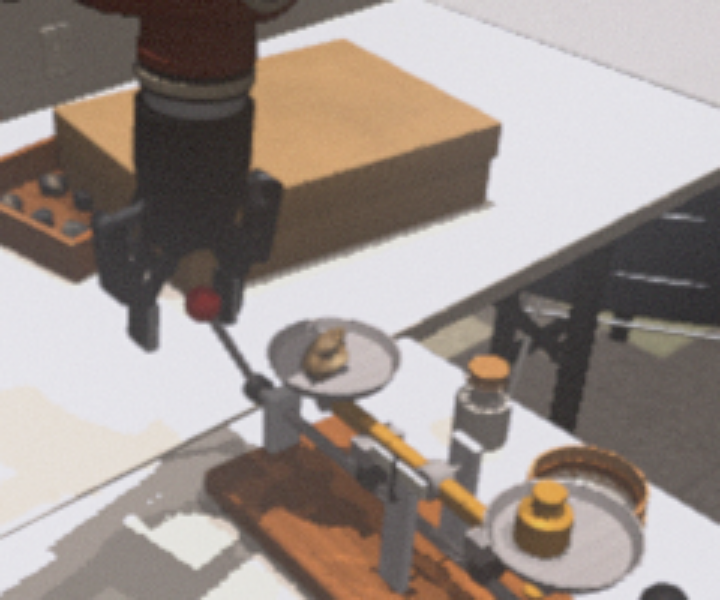

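The knob is at (204,304), within a pixel or two of its start. The pans are level, and the stone and weight are where they were. I'll centre the fingers off the knob and withdraw upwards.

>>> step_arm:
  steps:
    - [0,10,0,0]
    - [0,2,0,0]
    - [0,0,-20,0]
    - [0,0,-30,0]
    - [0,0,-40,0]
    - [0,0,-40,0]
    - [0,0,0,0]
    - [0,0,0,0]

```text
time: 8.95
tool_pos: [0.5278, 0.1564, 0.2628]
tool_rot: [-0.027, 0.724, 0.689, -0.024]
contact_force: [-0.3, 0.1, -0.7]
gripper_width: 0.702
```

```bash
python3 - <<'E'
from h import *
s=state();print(s["time"],s["tool_pos"],s["contact_force"])
p,d=grab_frame("scene")
print("knob",P("scene",d,307,159,1),"L R pans",[P("scene",d,240+x/3,60+y/3,1) for x,y in((365,350),(290,357),(595,540),(505,555))])
for l in("rock_center","weight_center","black_knob"):
    b=boxes_of("scene",l)[0]; x,y,w,h=b["box"];print(l,b["p"],np.round(b["box"]),P("scene",d,x+w/2,y+h/2))
cv2.imwrite("pics/s6.png",cv2.resize(p[60:260,240:480,::-1],None,fx=3,fy=3))
E
```

```text
8.95 [0.52781426 0.15644564 0.26282464] [-0.34113686  0.09678039 -0.72850271]
knob [0.515  0.1562 0.1632] L R pans [array([0.5891, 0.0698, 0.1334]), array([0.5429, 0.0951, 0.1342]), array([ 0.5594, -0.1489,  0.1318]), array([ 0.5108, -0.1239,  0.1313])]
rock_center 0.72 [340. 168.  16.  20.] [0.5499 0.0692 0.1483]
weight_center 0.82 [410. 221.  21.  24.] [ 0.5262 -0.1313  0.1558]
black_knob 0.74 [453. 256.  17.  49.] [ 0.5242 -0.2239  0.119 ]
```

View pics/s6.png

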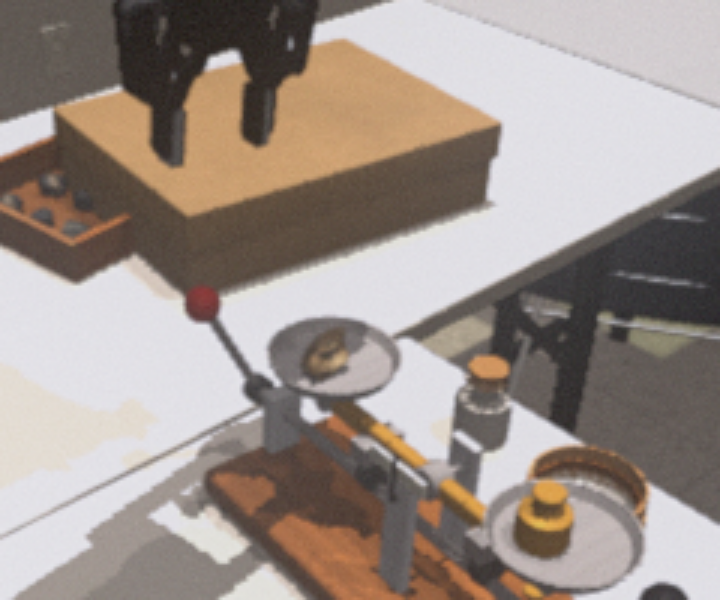

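The knob is at (202,303), its starting pixel. The pans are level, both items are in place, and the gripper is clear.

```bash
python3 -c "
from plant import *
job_done();print(state()['time'])"
```

```text
the job is handed in; nothing more can be done
the job is handed in; nothing more can be done
```

The weighing is done and handed in, at about 9 s of the 43 s allowed. I straddled the red knob with the open fingers, pushed the lever to its far stop, waited for the beam to rest, then drew it back to the near stop and lifted clear.

- **Tipped:** with the lever at the far stop, the pan floors were at 143 mm (left, stone) and 120 mm (right, weight). That is a tilt of about 0.11 rad, held for more than 0.8 s.
- **At the end:**
  - The red knob measured within about 1 mm of its starting point.
  - The pan floors were at about 134 and 131.5 mm, or 0.01 rad off level, within the camera's error.
  - The stone, the weight and the black lever measured within 2–3 mm of where they started.
  - The gripper was well above the balance, touching nothing.
- **Unsure:** one push against the far stop was harder than I meant. The reading there was -39.5 N horizontally and 22.8 N vertically, about 46 N in all. The fingers made the contact, so I don't think the 40 N limit on the arm and gripper body applies, and it is well under the 120 N wrist limit. It also tilted the tool by about 4°, which had no further effect.
- **Disagreed:** the network's red-knob boxes covered the whole balance or lever, so I located the knob by colour and depth instead. That colour check found nothing in several later pictures, and there I read the knob's position from the image.

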